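Knock a seated brass plug out of a walnut block

TASK

Take the thin red-handled ejector rod from its rack, feel its tip into the small hole of the aluminium guide plate clamped on the walnut block, and push the brass plug seated in the block steadily down and out, so that it drops into the tray underneath. Search and push gently (never more than 40 N, or plate and plug get marked), and do not ram the rod's collar onto the plate. Then put the rod back in its own slot in the rack, hanging upright with its collar down on the wood, let go of it, and leave everything else where it stands.

Things in the scene. Friction and masses are not known exactly. Their poses are not given: they have to be found in the camera images.
- rod: Ejector rod, 141 mm long, 0.15 kg: 10 mm steel pin 75 mm long (its last 3 mm tapered to 7.6), 28 mm round collar (75 to 81 mm), square red handle 20 by 20 mm (81 to 141 mm, middle at 111). Origin at the pin's lower end, z up along the rod, x and y square to the handle's sides. At the start it hangs upright in a slot of the rack, collar flat on the rack's top, tip 10 mm above the table, sides within 0.35 rad of the rack's.
- thick_rod: A second rod just like it but with a 14 mm pin and a blue handle, hanging in the rack's other slot. It does not fit the guide; leave it alone.
- rack: Fixed pale wooden rack, 60 mm (its x) by 170 mm (its y) by 85 mm high. Origin at the centre of its underside, z up. Two slots go down through it, 16 mm in diameter, 90 mm apart along its y. Its place and yaw vary, and it may stand left or right of the stand.
- slot_a (a point): Centre of the mouth of the rack's slot on its -y side, on the rack's top (85 mm high). Red and blue rod may be in either slot.
- slot_b (a point): Centre of the mouth of the rack's slot on its +y side, on the rack's top (85 mm high).
- stand: Fixed stand, origin at the centre of its underside, z up: walnut block 80 (x) by 100 mm (y), 60 to 90 mm above the table, between plywood cheeks, open at front and back, with a 29 mm hole through its middle. On it an aluminium guide plate 64 (x) by 84 mm (y), top at 115 mm, under two dogs that rise 9 mm above it from 38 mm out along +y and -y.
- tray_centre (a point): Centre of the floor of the plywood tray under the block, 5 mm above the table; inside 86 (x) by 100 mm (y), lips 18 mm high.
- plug: Brass plug, 26 mm across, 20 mm long, origin at its centre. Gripped in the block's hole, straight in the stand's middle, top face 30 to 33 mm below the guide plate's top. The grip is a steady friction of about 8 to 14 N; it slides only while pushed and falls with the rod's tip about 50 mm below the plate's top. 60 mm surely clears it; at 75 mm the collar meets the plate. Over 40 N spoils the work.
- bottle: Clear water bottle with a blue cap, 64 mm across and 210 mm tall, standing loose; leave alone. Origin at its foot.
- spare_plug: Spare brass plug, 26 mm across and 20 mm tall, standing loose on the table; leave alone. Origin at its foot.
- offcut: Loose dark wood offcut, 100 by 40 by 25 mm; leave alone. Origin under its centre.
- beech_block: Loose pale wood block, 60 by 60 by 30 mm; leave alone. Origin under its centre.
- mallet: Loose wooden mallet lying on the table; leave alone.
- turned_leg: Loose turned wood leg, 44 mm across and 150 mm tall, standing; leave alone. Origin at its foot.
- glue_jar: White glue jar with a red lid, 60 mm across and 80 mm tall, standing loose; leave alone. Origin at its foot.
- rod_tip (a point): Centre of the lower end of the red rod's pin (the same point as the rod's origin).
- guide_middle (a point): Middle of the stand at the height of the guide plate's top, 115 mm above the table. The plate was clamped by eye: its 12 mm bore (marked by a thin black ring, 25 mm deep) lies up to 4.5 mm off this point in the stand's x and in its y. It leaves the pin 1 mm all round: expect to land beside it (felt as an upward force) and search by 2 mm steps, touching at 15 mm/s or slower.

How it is judged:
On the way, in this order (a step that is already met when the one before it is completed fails the run):
1. the red rod's tip is in the bore, at least 15 mm below the guide plate's top and within 10 mm of the stand's middle (z of rod_tip in the frame of guide_middle between -0.075 and -0.015 m and horizontal distance between rod_tip and guide_middle below 0.01 m), for 0.05 s.
2. the plug has dropped out of the block into the tray (z of plug in the frame of stand between 0.005 and 0.035 m and x of plug in the frame of stand between -0.045 and 0.045 m and y of plug in the frame of stand between -0.05 and 0.05 m), for 0.1 s.
At the end, for the whole second after the job is handed in: The plug lies at rest in the tray (centre 5 to 35 mm above the table, within the tray's walls); the red rod hangs at rest in a rack slot, within 6 mm of its axis, under 0.06 rad from upright, tip at least 71 mm below the rack's top (all of step 2 and linear speed of each of plug, rod below 0.02 m/s and ((horizontal distance between rod and slot_a below 0.006 m and z of rod in the frame of slot_a below -0.071 m) or (horizontal distance between rod and slot_b below 0.006 m and z of rod in the frame of slot_b below -0.071 m)) and angle between rod's own z axis and vertical below 0.06 rad); the robot touches nothing.
It fails at once if the rod and the stand (block and guide plate included) press on each other with more than 40 N (contact force between rod and stand above 40 N).
It fails at once if the rod presses on the plug with more than 40 N (contact force between rod and plug above 40 N).
It fails at once if another thing on the table is moved by more than 25 mm (distance of any of thick_rod, bottle, spare_plug, offcut, beech_block, mallet, turned_leg, glue_jar from where it was at the start of the episode above 0.025 m).
It also fails if it takes over 72 s, if anything falls off the work surface, if the arm or the gripper's body presses on something with over 40 N, if the wrist force passes 120 N, or if a joint passes its speed limit or range.

ROBOT

A 7-joint arm with a two-finger parallel gripper is mounted at the origin on the work surface. World frame = base frame: x ahead of the robot, y to its left, z up, the work surface at z = 0. Lengths are in m, angles in rad, forces in N, time in s.
With the tool pointing down it reaches from about 0.425 to 0.875 m from the base axis. Payload 4.7 kg.
Tool frame: the origin (TCP) lies at the very end of the fingers, on their centre line; the grasp point (between the pads) lies ctrl.pinch_z behind it (ctrl.pinch_z is the distance from the TCP to the grasp point, in m); x points along the fingers, y is the direction in which the jaws open and shut, and the axes are right-handed (so a half turn about x gives the same grasp; the last joint's range is limited). The gripper opens to 87 mm and grips with 3 to 60 N. Pads are 19 mm wide; open, the fingers measure 117 mm over their backs; the gripper's body (75 mm by 190 mm) begins 51 mm behind the grasp point.
Start: joints at [1.346, 0.321, -0.07, 1.45, 0.023, 1.371, -0.057], TCP at [0.154, -0.632, 0.223] pointing down, gripper open.
Joint ranges: [-2.86, 2.86], [-0.3, 2.09], [-1.38, 1.24], [0.06, 2.45], [-1.56, 4.7], [0.09, 2.05], [-2.69, 2.69]. Speed limits (rad/s): [2.57, 2.57, 3.14, 3.14, 3.14, 3.14, 3.14].

INTERFACE

Orientations are given as a rotation vector (axis times angle).
In Python, from bench import get_state, get_image, camera_info, order, ctrl gives the robot as it stands.
- The arm moves only by the tool jog_arm, never from a script. Its arguments are lists of equal length, an entry for each row: "claw": the finger opening in mm, from 0 to 87; "xyz": the shift along the tool's x, y, z in mm, a list of three; "roll": the turn about the tool's x in degrees. In form: {"claw": [claw, ...], "xyz": [[tx, ty, tz], ...], "roll": [roll, ...]}. A call has 1 to 5 rows; each row is the pose to reach, as a shift and turn from the pose measured when the call began, along the tool's axes at that moment; what a row does not reach only later rows make up. A row lasts 1/10 s, in which the tool goes at most 50 mm and 8.59 degrees, less where a joint would pass 70% of its speed; a pose out of reach is approached as far as the arm can. A call with a gripper value outside its range is refused whole. The fingers move at their own pace and stop on an object; "force" is the grip in N (left out, the last holds). Time passes only in rows, so rows that repeat a pose let the fingers close. It gives the time, the measured TCP pose, the force and the opening at its end, in the units of the state.
- get_state(): the state, without advancing time (a new reading comes with each control period).
- get_image(name): name is "scene" or "top"; returns (picture, depth): 400x640x3 uint8, red, green, blue; 400x640 float32, m along the optical axis (not along the pixel's ray), 0 where there is no reading.
- camera_info(name): a dict with "intrinsics" (3x3 intrinsics, pixels), "rvec" (rotation vector, rad) and "tvec" (3), from world to camera coordinates, as OpenCV has them. Camera axes: x right, y down, z forward; pixel columns grow to the right and rows downward; lengths in m; the calibration is good to about 2 mm. A picture is of the moment at which its call begins. camera_info takes no time and is no camera call.
- order.close_job(): hands the job in, once; it reports no verdict.
The state is a dict: "time": time; "joint_positions": joint angles; "qd": joint speeds; "joint_torque": joint torques, N m; "position": TCP position; "tool_rot": TCP orientation; "ft_force": force on the tool from outside, world axes, zero at the start; "torque": the same for the moment, N m; "grip_width": opening from 0.0 (shut) to 1.0 (fully open).
Only numpy, scipy, OpenCV 4.12 (cv2) and the standard library are available. Lean on these libraries where they do the work, as an engineer would, in place of code of your own. Each camera call takes 0.05 s, during which the arm holds its last target. There are 200 camera calls.

## Working session

There is one attempt and no reset: what is moved stays moved. The work goes in short steps, Python scripts to look and compute and a tool call to move; the robot and the scene stay as the last step left them, time stands still between calls to the robot, and variables do not carry over. Pictures are saved under pics/ and viewed, about 8 in all and at most 12, crops included, and the job is handed in when it is done.

Besides the shell and the picture viewer there is one more tool, called after "Request:" as name([rows], argument=value, ...), one row to a line, values as JSON. jog_arm: Moves the arm, as the interface text tells. Its arguments: {"type":"object","properties":{"claw":{"type":"array"},"xyz":{"type":"array"},"roll":{"type":"array"},"force":{"type":"number"}},"required":["claw","xyz","roll"]}

```bash
mkdir -p pics
cat > h.py <<'E'
import numpy as np, cv2
from bench import get_state, get_image, camera_info, order, ctrl
def cam(n):
    c=camera_info(n); return np.array(c["intrinsics"]),cv2.Rodrigues(np.array(c["rvec"],float))[0],np.array(c["tvec"],float).ravel()
def ray(n,u,v,z):
    K,R,t=cam(n); o=-R.T@t; d=R.T@np.linalg.solve(K,[u,v,1.]); return o+d*(z-o[2])/d[2]
def pts(n,depth):
    K,R,t=cam(n); v,u=np.mgrid[:depth.shape[0],:depth.shape[1]]
    p=np.stack([(u-K[0,2])/K[0,0]*depth,(v-K[1,2])/K[1,1]*depth,depth],-1); return (p-t)@R
def save(n,rgb): cv2.imwrite(f"pics/{n}.png",rgb[...,::-1])
E
python3 - <<'E'
from h import *
s=get_state(); print(s, ctrl.pinch_z, cv2.Rodrigues(np.array(s["tool_rot"]))[0].round(3))
ims=[]
for n in("top","scene"):
    r,d=get_image(n); np.savez(f"{n}.npz",r=r,d=d); save(n,r); K,R,t=cam(n); print(n,K.round(1).tolist(),(-R.T@t).round(3),R.round(2).tolist())
E
```

```text
{'time': 0.0, 'joint_positions': array([ 1.34606945,  0.32181456, -0.07006121,  1.4517142 ,  0.02261236,
        1.37081783, -0.05691798]), 'qd': array([ 0.0016866 , -0.00132217,  0.00046098,  0.00089351, -0.00025522,
        0.00047431, -0.00172237]), 'joint_torque': array([-2.56890653e-04, -4.91287279e+01, -4.03944505e-01, -3.12530065e+01,
       -6.38576620e-02,  4.37631912e-02,  1.56412780e-04]), 'position': array([ 0.15356038, -0.63100343,  0.22144716]), 'tool_rot': array([ 2.09512003,  0.25346178, -2.09586819]), 'ft_force': array([-0.70614216, -0.36302476,  0.62769698]), 'torque': array([-0.00859867,  0.01664788, -0.01258062]), 'grip_width': 0.9983680446846033} 0.0187 [[-0.001  0.237 -0.972]
 [ 0.002 -0.972 -0.237]
 [-1.    -0.002  0.   ]]
top [[481.5, 0.0, 315.3], [0.0, 481.5, 204.3], [0.0, 0.0, 1.0]] [ 0.504 -0.048  1.505] [[-0.01, -1.0, -0.0], [-1.0, 0.01, -0.06], [0.06, 0.0, -1.0]]
scene [[510.5, 0.0, 318.3], [0.0, 510.5, 194.4], [0.0, 0.0, 1.0]] [1.248 0.916 1.008] [[-0.82, 0.57, -0.0], [0.36, 0.51, -0.78], [-0.44, -0.64, -0.62]]
```

View pics/top.png

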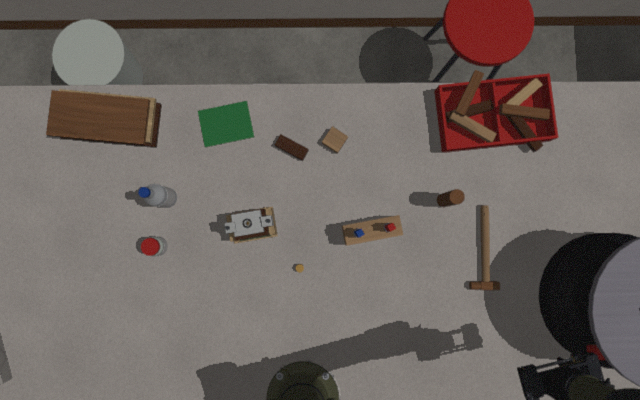

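View pics/scene.png

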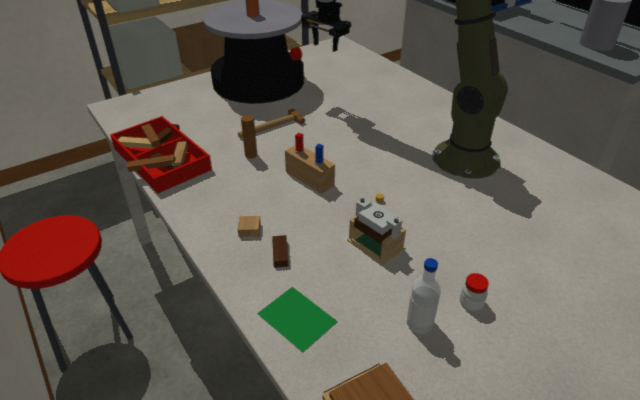

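The top view shows the rack at about (373,230), with the red handle at (391,227) and the blue at (359,233). The stand is at (249,223), with the ring at (247,223). The scene view shows the red handle at (299,143) and the plate at (378,215). Next I'll measure these.

Run:
```python
from h import *
T=np.load("top.npz");S=np.load("scene.npz")
def comps(r,cond,box):
    m=np.zeros(r.shape[:2],np.uint8); u0,u1,v0,v1=box; m[v0:v1,u0:u1]=cond(r.astype(int))[v0:v1,u0:u1]
    n,l,st,c=cv2.connectedComponentsWithStats(m); i=1+np.argmax(st[1:,4]); return l==i,c[i],st[i]
red=lambda r:(r[...,0]>90)&(r[...,1]<70)&(r[...,2]<70)
blue=lambda r:(r[...,2]>80)&(r[...,0]<80)
P=pts("top",T["d"].astype(float)); Q=pts("scene",S["d"].astype(float))
for nm,f,bt,bs in(("red",red,(375,410,215,245),(285,312,125,155)),("blue",blue,(345,372,220,245),(310,332,138,168))):
    m,c,st=comps(T["r"],f,bt); p=P[m]; tp=p[p[:,2]>p[:,2].max()-.02]
    print(nm,"top",c,st,"med z",np.median(p[:,2]),"top pts",tp.mean(0).round(4),len(tp),"rayc",ray("top",*c,.146).round(4))
    m,c,st=comps(S["r"],f,bs); p=Q[m]
    print("  scene",c,st,p.mean(0).round(4),p.min(0).round(3),p.max(0).round(3),"ray mid",ray("scene",*c,.121).round(4))
# rack top & plate top from both cameras
for nm,ctr in(("rack",(.46,-.21)),("stand",(.47,.15))):
  pass
for nm,bx,zs in(("rack",(335,412,205,255),(.075,.092)),("plate",(220,282,200,250),(.108,.12)),):
    u0,u1,v0,v1=bx; p=P[v0:v1,u0:u1].reshape(-1,3); q=p[(p[:,2]>zs[0])&(p[:,2]<zs[1])]
    r=cv2.minAreaRect((q[:,:2]*1000).astype(np.float32)); print(nm,len(q),q.mean(0).round(4),r)
    ctr=np.array(r[0])/1000
    q=Q.reshape(-1,3); q=q[(abs(q[:,0]-ctr[0])<.12)&(abs(q[:,1]-ctr[1])<.12)&(q[:,2]>zs[0])&(q[:,2]<zs[1])]
    print("  scene",len(q),cv2.minAreaRect((q[:,:2]*1000).astype(np.float32)))
a=cv2.resize(T["r"][200:250,215:285],None,fx=8,fy=8,interpolation=cv2.INTER_CUBIC)
b=cv2.resize(T["r"][205:255,337:407],None,fx=8,fy=8,interpolation=cv2.INTER_CUBIC)
c=cv2.resize(S["r"][190:240,345:410],None,fx=6,fy=6)
save("crop",np.vstack([a[:300],b[:300]]));
```

```text
red top [391.20833333 226.625     ] [388 223   8   9  48] med z 0.1497858347559936 top pts [ 0.5191 -0.2562  0.1495] 47 rayc [ 0.5193 -0.2567  0.146 ]
  scene [298.52173913 134.91304348] [295 133   8   6  23] [ 0.5194 -0.2535  0.1477] [ 0.505 -0.265  0.14 ] [ 0.532 -0.246  0.152] ray mid [ 0.4968 -0.2898  0.121 ]
blue top [359.63636364 232.54545455] [356 229   8   8  44] med z 0.14992597857529388 top pts [ 0.5033 -0.1672  0.1499] 44 rayc [ 0.5033 -0.1675  0.146 ]
  scene [319.05 145.45] [316 144   7   4  20] [ 0.5024 -0.164   0.1499] [ 0.491 -0.175  0.147] [ 0.512 -0.154  0.153] ray mid [ 0.4774 -0.2003  0.121 ]
rack 1025 [ 0.5102 -0.2105  0.084 ] ((510.3203125, -211.94830322265625), (60.168914794921875, 170.56289672851562), 10.363729476928711)
  scene 564 ((509.11041259765625, -208.4121856689453), (68.50174713134766, 178.62246704101562), 10.806405067443848)
plate 611 [0.5334 0.1539 0.1142] ((533.5231323242188, 151.76219177246094), (64.02218627929688, 137.20089721679688), 10.25876235961914)
  scene 584 ((532.2892456054688, 154.01776123046875), (71.89598846435547, 139.66864013671875), 7.526403427124023)
```

View pics/crop.png

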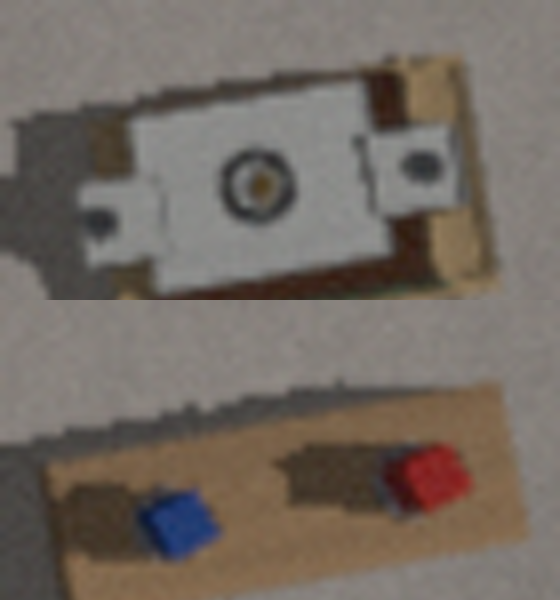

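```bash
cat >> h.py <<'E'
def to(p,jaw=None):
    s=get_state(); R=cv2.Rodrigues(np.array(s["tool_rot"],float))[0]; d=R.T@(np.array(p)-s["position"])*1000
    a=np.degrees(np.arctan2(R[1,1],R[0,1])); r=None
    if jaw is not None: r=-((jaw-a+90)%180-90)   # tool x points down
    print("shift",d.round(1),"jaw",a.round(2),"roll",r,"t",s["time"],"pos",s["position"].round(4),"f",s["ft_force"].round(1),"grip",s["grip_width"]*87, "down",R[:,0].round(3))
E
python3 - <<'E'
from h import *
T=np.load("top.npz"); r=T["r"]
g=cv2.resize(r[205:255,337:407],None,fx=8,fy=8,interpolation=cv2.INTER_CUBIC).astype(int)
m=((g[...,0]>115)&(g[...,1]<85)&(g[...,2]<85)).astype(np.uint8); m[:,:350]=0
c=max(cv2.findContours(m,0,2)[0],key=cv2.contourArea)[:,0,:]
w=np.array([ray("top",337+(u+.5)/8-.5,205+(v+.5)/8-.5,.151)[:2] for u,v in c])
print("red",cv2.minAreaRect((w*1000).astype(np.float32)))
g=cv2.resize(r[200:250,215:285],None,fx=8,fy=8,interpolation=cv2.INTER_CUBIC).astype(int)
m=((g.max(2)<100)).astype(np.uint8); m[:,:205]=0;m[:,310:]=0;m[:140]=0;m[230:]=0
c=max(cv2.findContours(m,0,2)[0],key=cv2.contourArea)
e=cv2.fitEllipse(c); print("ring",e); print(ray("top",215+(e[0][0]+.5)/8-.5,200+(e[0][1]+.5)/8-.5,.115))
m2=(((g.min(2)>125))&(g.max(2)-g.min(2)<22)).astype(np.uint8)
# stand: dog bolt heads (dark) mid
for u,v in((101,222),(424,166)): print("bolt",ray("top",215+u/8,200+v/8,.13).round(4))
to([.519,-.256,.2],103.7)
E
```

```text
red ((519.6051635742188, -256.5190734863281), (21.7178955078125, 20.887210845947266), 26.716262817382812)
ring ((256.95135498046875, 186.0834197998047), (75.5140380859375, 77.39320373535156), 118.23735809326172)
[0.53360814 0.15531622 0.115     ]
bolt [0.5196 0.2075 0.13  ]
bolt [0.5388 0.0922 0.13  ]
shift [  22.  -278.  -443.8] jaw -76.32 roll -0.017791107204857326 t 0.1 pos [ 0.1536 -0.6311  0.2216] f [0.4 0.7 0. ] grip 86.93182965823176 down [-0.     0.002 -1.   ]
```

Request:
jog_arm([
  [0, -26, -42],
  [0, -52, -84],
  [0, -78, -126],
  [0, -104, -168],
  [0, -130, -210],
], claw=[60, 60, 60, 60, 60], roll=[0, 0, 0, 0, 0], force=40)

```text
time: 0.6
position: [0.3278, -0.4533, 0.2214]
tool_rot: [2.095, 0.253, -2.096]
ft_force: [-0.2, -0.0, -0.1]
grip_width: 0.706
```

Request:
jog_arm([
  [0, -26, -42],
  [0, -52, -84],
  [0, -78, -126],
  [0, -104, -168],
  [0, -130, -210],
], claw=[60, 60, 60, 60, 60], roll=[-2, -4, -7, -10, -13])

```text
time: 1.1
position: [0.502, -0.2757, 0.2214]
tool_rot: [1.961, 0.469, -1.963]
ft_force: [0.7, -1.2, 0.2]
grip_width: 0.688
```

Run:
```python
from h import *
to([.5192,-.2563,.18],116.7)
```

```text
shift [ 41.4  -9.4 -24.1] jaw -63.21 roll 0.08661206761246376 t 1.1 pos [ 0.502  -0.2757  0.2214] f [ 0.7 -1.2  0.2] grip 59.85255946781898 down [-0.001  0.002 -1.   ]
```

Request:
jog_arm([
  [10, -9.4, -24],
  [40, -9.4, -24],
  [40, -9.4, -24],
], claw=[60, 60, 60], roll=[0, 0, 0])

```text
time: 1.4
position: [0.517, -0.2542, 0.1772]
tool_rot: [1.956, 0.477, -1.969]
ft_force: [-0.7, -0.3, -0.8]
grip_width: 0.69
```

Run:
```python
from h import *
to([.5192,-.2563,.104],116.7)
r,d=get_image("top"); r2,_=get_image("scene")
a=cv2.resize(r[195:265,327:417],None,fx=6,fy=6,interpolation=cv2.INTER_CUBIC); b=cv2.resize(r2[85:190,240:340],(400,420),interpolation=cv2.INTER_CUBIC)
save("pre",a); save("pre2",np.hstack([a[:,:380],b]))
```

```text
shift [73.2  3.5 -1.4] jaw -63.07 roll 0.23430491073139592 t 1.4 pos [ 0.517  -0.2542  0.1772] f [-0.7 -0.3 -0.8] grip 59.99109388381348 down [-0.008  0.006 -1.   ]
```

View pics/pre2.png

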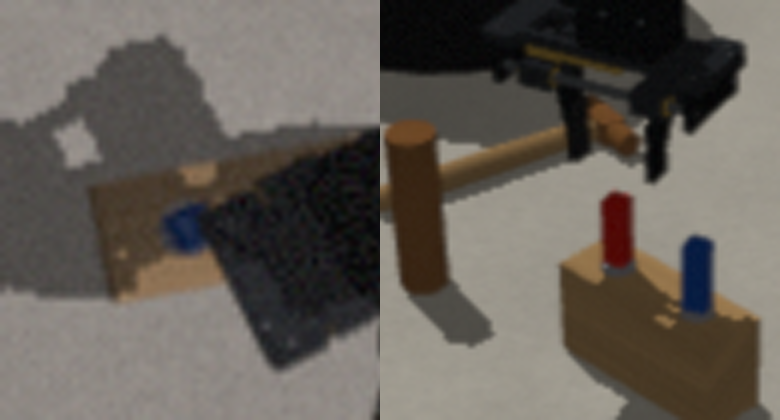

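The scene crop shows the open fingers at (577,150) and (655,175), straddling the red handle at (617,200). They are clear of the blue handle, so I'll descend.

Request:
jog_arm([
  [5, 1, -1],
  [35, 1, -1],
  [60, 1, -1],
  [73, 1, -1],
  [73, 1, -1],
], claw=[60, 60, 60, 60, 60], roll=[0, 0, 0, 0, 0])

```text
time: 2.0
position: [0.518, -0.2575, 0.1067]
tool_rot: [1.96, 0.47, -1.969]
ft_force: [-0.7, -0.3, 0.4]
grip_width: 0.692
```

Request:
jog_arm([
  [0, 0, 0],
  [0, 0, 0],
  [0, 0, 0],
  [0, 0, 0],
  [0, 0, 0],
], claw=[10, 10, 10, 10, 10], roll=[0, 0, 0, 0, 0], force=40)

```text
time: 2.5
position: [0.5182, -0.2577, 0.1072]
tool_rot: [1.96, 0.47, -1.968]
ft_force: [0.6, 0.7, -0.7]
grip_width: 0.324
```

Request:
jog_arm([
  [0, 0, 0],
  [0, 0, 0],
  [0, 0, 0],
], claw=[10, 10, 10], roll=[0, 0, 0])

```text
time: 2.8
position: [0.5183, -0.2576, 0.1073]
tool_rot: [1.96, 0.47, -1.968]
ft_force: [-0.3, -0.7, 0.8]
grip_width: 0.225
```

Run:
```python
from h import *
to([.5192,-.2563,.104],116.7)
```

```text
shift [ 3.3 -0.7 -1.4] jaw -63.34 roll -0.041022011709628714 t 2.8 pos [ 0.5183 -0.2576  0.1073] f [-0.3 -0.7  0.8] grip 19.541638826328295 down [-0.005  0.003 -1.   ]
```

Request:
jog_arm([
  [-10, 0, 0],
  [-35, 0, 0],
  [-70, 0, 0],
  [-110, 0, 0],
  [-150, 0, 0],
], claw=[10, 10, 10, 10, 10], roll=[0, 0, 0, 0, 0], force=55)

```text
time: 3.3
position: [0.5187, -0.2579, 0.2591]
tool_rot: [1.96, 0.47, -1.968]
ft_force: [1.7, -1.4, -0.7]
grip_width: 0.228
```

Run:
```python
from h import *
r,d=get_image("scene"); t,_=get_image("top")
save("lift",cv2.resize(r[60:200,230:390],None,fx=4,fy=4,interpolation=cv2.INTER_CUBIC))
to([.5336,.1553,.24],116.7)
```

```text
shift [  23.6 -365.3 -196.1] jaw -63.34 roll -0.036872095507931135 t 3.4 pos [ 0.5222 -0.2591  0.2645] f [ 0.4 -0.6 -0.1] grip 19.934805411868936 down [ 0.005 -0.002 -1.   ]
```

View pics/lift.png

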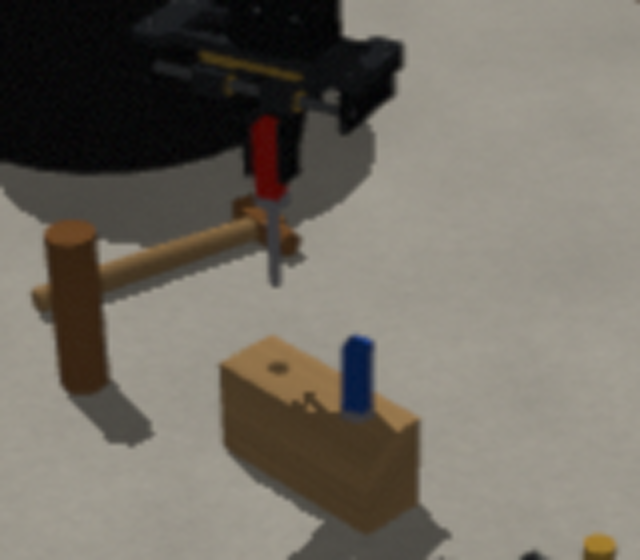

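The rod is lifted, with its pin tip at crop (275,283). The empty slot mouth shows at crop (278,368). Next is the carry to the stand.

Request:
jog_arm([
  [0, -25, -13],
  [0, -65, -34],
  [0, -105, -56],
  [0, -145, -78],
  [0, -185, -99],
], claw=[10, 10, 10, 10, 10], roll=[0, 0, 0, 0, 0])

```text
time: 3.9
position: [0.527, -0.0475, 0.2637]
tool_rot: [1.965, 0.461, -1.957]
ft_force: [1.3, 0.2, -1.1]
grip_width: 0.228
```

Request:
jog_arm([
  [0, -40, -22],
  [0, -80, -43],
  [0, -120, -65],
  [0, -150, -81],
  [0, -175, -94],
], claw=[10, 10, 10, 10, 10], roll=[0, 0, 0, 0, 0])

```text
time: 4.4
position: [0.5316, 0.1538, 0.263]
tool_rot: [1.963, 0.464, -1.956]
ft_force: [0.7, 0.2, -1.7]
grip_width: 0.227
```

Request:
jog_arm([
  [0, 0, 0],
  [0, 0, 0],
], claw=[10, 10], roll=[0, 0])

```text
time: 4.6
position: [0.531, 0.1545, 0.2626]
tool_rot: [1.961, 0.466, -1.956]
ft_force: [0.0, -0.8, -1.3]
grip_width: 0.228
```

Run:
```python
from h import *
to([.5336,.1553,.24],116.7)
r,d=get_image("scene"); np.savez("s2.npz",r=r,d=d)
save("over",cv2.resize(r[120:270,320:440],(480,600),interpolation=cv2.INTER_CUBIC))
```

```text
shift [22.6  0.3 -2.7] jaw -63.06 roll 0.23731119747787943 t 4.6 pos [0.531  0.1545 0.2626] f [ 0.  -0.8 -1.3] grip 19.800907380312015 down [ 0.003 -0.003 -1.   ]
```

View pics/over.png

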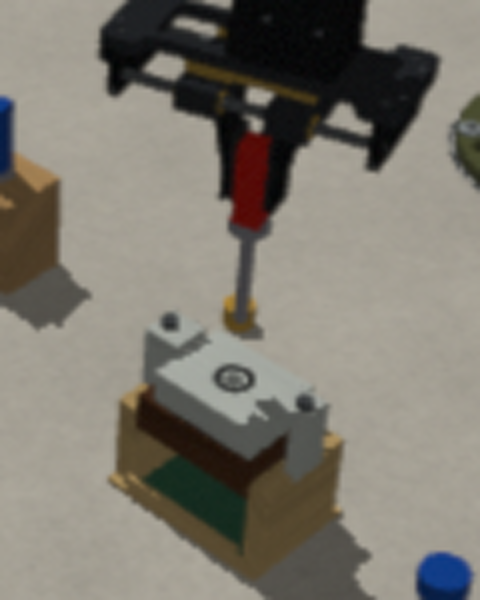

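The rod hangs over the plate, with its tip at crop (241,322), which is px (380,200). The ring is at crop (234,378), px (378.3,214.4).

Run:
```python
from h import *
f=lambda u,v:(320+(u+.5)/4-.5,120+(v+.5)/4-.5)
print("tip",ray("scene",*f(241,322),.165).round(4),"ring scene",ray("scene",*f(234,378),.115).round(4),"slot",ray("scene",230+278/4,60+368/4,.085))
print("stand bolts",[ray("scene",*f(*b),.13).round(4) for b in((170,321),(305,402))])
to([.5336,.1553,.24],116.7)
```

```text
tip [0.5329 0.1587 0.165 ] ring scene [0.5324 0.1565 0.115 ] slot [ 0.51983315 -0.25003899  0.085     ]
stand bolts [array([0.5421, 0.0989, 0.13  ]), array([0.5219, 0.2137, 0.13  ])]
shift [22.6 -1.3 -3. ] jaw -63.21 roll 0.09019858178544382 t 4.65 pos [0.5315 0.1529 0.2626] f [ 0.8 -0.3 -1.3] grip 19.58983813785509 down [ 0.003 -0.003 -1.   ]
```

Request:
jog_arm([
  [10, 0, 0],
  [22, 0, 0],
  [33, 0, 0],
  [40, 0, 0],
  [40, 0, 0],
], claw=[10, 10, 10, 10, 10], roll=[0, 0, 0, 0, 0])

```text
time: 5.15
position: [0.5307, 0.1521, 0.2209]
tool_rot: [1.96, 0.462, -1.96]
ft_force: [0.1, -0.7, -1.3]
grip_width: 0.227
```

Run:
```python
from h import *
to([.532,.153,.2123],116.7)
```

```text
shift [ 8.5 -0.2 -1.5] jaw -63.23 roll 0.06819677221488973 t 5.15 pos [0.5307 0.1521 0.2209] f [ 0.1 -0.7 -1.3] grip 19.783107257828384 down [ 0.001 -0.004 -1.   ]
```

Run:
```python
from h import *
r,_=get_image("scene"); save("near",cv2.resize(r[180:240,345:415],None,fx=10,fy=10,interpolation=cv2.INTER_CUBIC))
K,R,t=cam("scene"); 
for p in([.5336,.1553,.115],[.532,.156,.115],[.532,.156,.1236]):
    q=K@(R@np.array(p)+t); q=q[:2]/q[2]; print(p,((q-[345,180]+.5)*10).round(0))
```

```text
[0.5336, 0.1553, 0.115] [330. 346.]
[0.532, 0.156, 0.115] [336. 345.]
[0.532, 0.156, 0.1236] [338. 320.]
```

View pics/near.png

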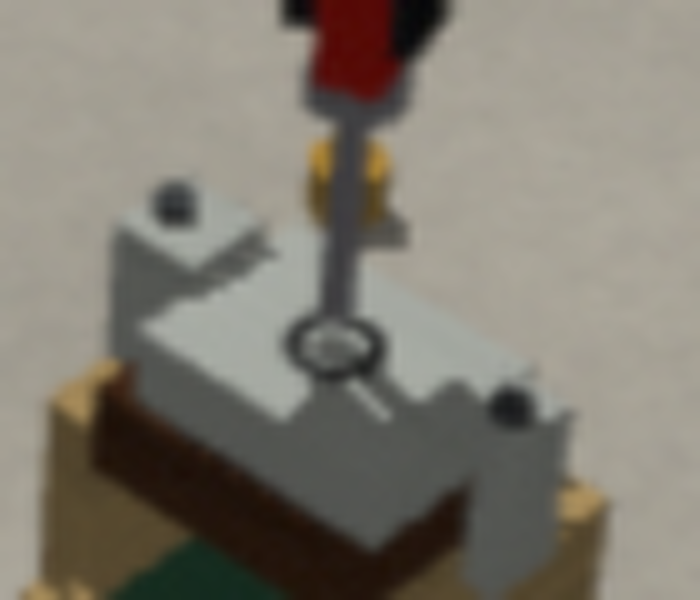

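The ring centre is at (335,349). The tip's bottom is at about (337,315), where (337,324) would be aligned, so it sits 3 mm or so too far from the camera. I'll shift towards the camera and descend slowly.

Request:
jog_arm([
  [0, -1, -2.8],
  [2, -1, -2.8],
  [3.5, -1, -2.8],
  [5, -1, -2.8],
  [6, -1, -2.8],
], claw=[10, 10, 10, 10, 10], roll=[0, 0, 0, 0, 0])

```text
time: 5.7
position: [0.5332, 0.1546, 0.2157]
tool_rot: [1.961, 0.463, -1.959]
ft_force: [1.0, 1.0, -2.0]
grip_width: 0.228
```

Request:
jog_arm([
  [1.2, 0, 0],
  [2.4, 0, 0],
  [3.6, 0, 0],
  [4.8, 0, 0],
], claw=[10, 10, 10, 10], roll=[0, 0, 0, 0])

```text
time: 6.1
position: [0.5333, 0.1546, 0.2108]
tool_rot: [1.961, 0.462, -1.959]
ft_force: [-0.5, -0.2, -1.6]
grip_width: 0.226
```

Request:
jog_arm([
  [1, 0, 0],
  [2, 0, 0],
  [3, 0, 0],
  [4, 0, 0],
], claw=[10, 10, 10, 10], roll=[0, 0, 0, 0])

```text
time: 6.5
position: [0.533, 0.1546, 0.2067]
tool_rot: [1.96, 0.463, -1.959]
ft_force: [-0.7, 0.9, -0.9]
grip_width: 0.225
```

No upward force at about 5 mm below the plate top, so the tip is in the bore.

Request:
jog_arm([
  [1.5, 0, 0],
  [3, 0, 0],
  [4.5, 0, 0],
  [6, 0, 0],
  [7.5, 0, 0],
], claw=[10, 10, 10, 10, 10], roll=[0, 0, 0, 0, 0])

```text
time: 7.0
position: [0.5329, 0.1546, 0.199]
tool_rot: [1.96, 0.463, -1.959]
ft_force: [-1.9, 0.1, 0.1]
grip_width: 0.227
```

Request:
jog_arm([
  [1.5, 0, 0],
  [3, 0, 0],
  [4.5, 0, 0],
  [6, 0, 0],
  [7.5, 0, 0],
], claw=[10, 10, 10, 10, 10], roll=[0, 0, 0, 0, 0])

```text
time: 7.5
position: [0.5329, 0.1545, 0.1914]
tool_rot: [1.96, 0.463, -1.959]
ft_force: [-0.5, -0.3, -1.1]
grip_width: 0.222
```

Request:
jog_arm([
  [1.5, 0, 0],
  [3, 0, 0],
  [4.5, 0, 0],
  [6, 0, 0],
  [7, 0, 0],
], claw=[10, 10, 10, 10, 10], roll=[0, 0, 0, 0, 0])

```text
time: 8.0
position: [0.5329, 0.1545, 0.1842]
tool_rot: [1.96, 0.463, -1.959]
ft_force: [-0.2, -1.2, -1.4]
grip_width: 0.226
```

Request:
jog_arm([
  [1, 0, 0],
  [2, 0, 0],
  [3, 0, 0],
  [4, 0, 0],
  [5, 0, 0],
], claw=[10, 10, 10, 10, 10], roll=[0, 0, 0, 0, 0])

```text
time: 8.5
position: [0.5331, 0.1547, 0.1808]
tool_rot: [1.96, 0.462, -1.959]
ft_force: [-4.3, -1.2, 11.6]
grip_width: 0.228
```

Request:
jog_arm([
  [2.5, 0, 0],
  [3.5, 0, 0],
  [4.5, 0, 0],
  [5.5, 0, 0],
  [6.5, 0, 0],
], claw=[10, 10, 10, 10, 10], roll=[0, 0, 0, 0, 0])

```text
time: 9.0
position: [0.5331, 0.155, 0.1766]
tool_rot: [1.961, 0.461, -1.958]
ft_force: [-5.5, -0.4, 12.2]
grip_width: 0.225
```

Request:
jog_arm([
  [3, 0, 0],
  [4, 0, 0],
  [5, 0, 0],
  [6, 0, 0],
  [7, 0, 0],
], claw=[10, 10, 10, 10, 10], roll=[0, 0, 0, 0, 0])

```text
time: 9.5
position: [0.5331, 0.1551, 0.1718]
tool_rot: [1.96, 0.46, -1.957]
ft_force: [-5.6, -1.2, 11.7]
grip_width: 0.225
```

Request:
jog_arm([
  [3, 0, 0],
  [4, 0, 0],
  [5, 0, 0],
  [6, 0, 0],
  [7, 0, 0],
], claw=[10, 10, 10, 10, 10], roll=[0, 0, 0, 0, 0])

```text
time: 10.0
position: [0.533, 0.1552, 0.1671]
tool_rot: [1.96, 0.459, -1.956]
ft_force: [-5.4, -2.0, 12.5]
grip_width: 0.225
```

Request:
jog_arm([
  [3, 0, 0],
  [4, 0, 0],
  [5, 0, 0],
  [6, 0, 0],
  [7, 0, 0],
], claw=[10, 10, 10, 10, 10], roll=[0, 0, 0, 0, 0])

```text
time: 10.5
position: [0.5329, 0.1551, 0.1596]
tool_rot: [1.96, 0.459, -1.957]
ft_force: [-1.7, -0.2, 0.1]
grip_width: 0.228
```

The push force has vanished, so the plug has probably fallen. I'll go a little further to make sure, then look.

Request:
jog_arm([
  [1.5, 0, 0],
  [3, 0, 0],
  [4.5, 0, 0],
  [6, 0, 0],
  [7, 0, 0],
], claw=[10, 10, 10, 10, 10], roll=[0, 0, 0, 0, 0])

```text
time: 11.0
position: [0.5329, 0.155, 0.1524]
tool_rot: [1.96, 0.459, -1.957]
ft_force: [-0.8, -0.0, -0.5]
grip_width: 0.225
```

Run:
```python
from h import *
r,_=get_image("scene"); save("drop",cv2.resize(r[170:265,335:420],None,fx=6,fy=6,interpolation=cv2.INTER_CUBIC))
to([.5329,.155,.26],116.7)
```

```text
shift [-107.7    0.7    0. ] jaw -63.21 roll 0.09478677461436291 t 11.05 pos [0.5329 0.155  0.1523] f [-0.7  0.9 -1.7] grip 19.796459036241973 down [ 0.003 -0.007 -1.   ]
```

View pics/drop.png

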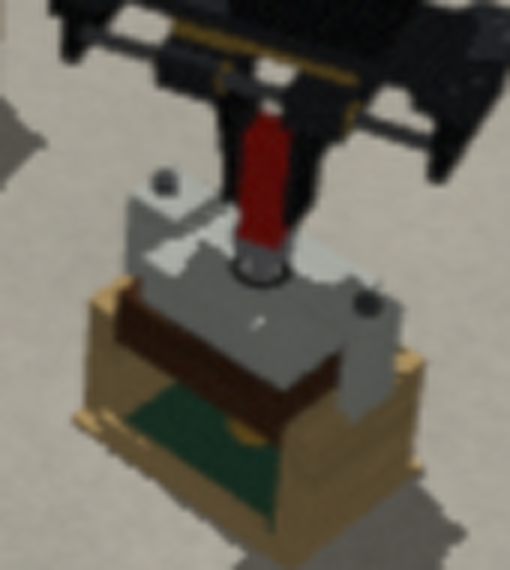

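The brass plug is visible on the green tray floor at (247,430). Now I'll withdraw the rod.

Request:
jog_arm([
  [-8, 0, 0],
  [-25, 0, 0],
  [-45, 0, 0],
  [-65, 0, 0],
  [-85, 0, 0],
], claw=[10, 10, 10, 10, 10], roll=[0, 0, 0, 0, 0])

```text
time: 11.55
position: [0.5331, 0.1557, 0.2389]
tool_rot: [1.961, 0.459, -1.955]
ft_force: [0.5, 0.0, -1.2]
grip_width: 0.229
```

Request:
jog_arm([
  [-20, 0, 0],
  [-35, 0, 0],
  [-35, 0, 0],
], claw=[10, 10, 10], roll=[0, 0, 0])

```text
time: 11.85
position: [0.5344, 0.1566, 0.2767]
tool_rot: [1.966, 0.459, -1.95]
ft_force: [0.6, 0.1, -1.0]
grip_width: 0.224
```

Run:
```python
from h import *
to([.5183,-.2576,.27],116.7)
```

```text
shift [  8.7 362.4 201.2] jaw -63.2 roll 0.0974383486085344 t 11.85 pos [0.5344 0.1566 0.2767] f [ 0.6  0.1 -1. ] grip 19.46564081669785 down [ 0.01  -0.005 -1.   ]
```

Request:
jog_arm([
  [2, 25, 14],
  [4, 65, 36],
  [4, 105, 58],
  [4, 145, 80],
  [4, 185, 103],
], claw=[10, 10, 10, 10, 10], roll=[0, 0, 0, 0, 0])

```text
time: 12.35
position: [0.5252, -0.0568, 0.2728]
tool_rot: [1.965, 0.459, -1.951]
ft_force: [1.0, 0.1, -1.1]
grip_width: 0.228
```

Request:
jog_arm([
  [0, 40, 22],
  [0, 80, 44],
  [0, 120, 66],
  [0, 150, 83],
  [0, 172, 95],
], claw=[10, 10, 10, 10, 10], roll=[0, 0, 0, 0, 0])

```text
time: 12.85
position: [0.5166, -0.2566, 0.2722]
tool_rot: [1.966, 0.457, -1.955]
ft_force: [-0.4, -0.5, -1.2]
grip_width: 0.23
```

Request:
jog_arm([
  [0, 2, 1],
  [0, 2, 1],
  [0, 2, 1],
], claw=[10, 10, 10], roll=[0, 0, 0])

```text
time: 13.15
position: [0.5169, -0.2567, 0.2717]
tool_rot: [1.965, 0.46, -1.955]
ft_force: [-0.7, 1.0, -0.8]
grip_width: 0.224
```

Run:
```python
from h import *
to([.5183,-.2576,.2],116.7)
```

```text
shift [71.7  1.  -0.6] jaw -63.26 roll 0.03581043605117884 t 13.15 pos [ 0.5169 -0.2567  0.2717] f [-0.7  1.  -0.8] grip 19.48257857075481 down [ 0.006 -0.004 -1.   ]
```

Request:
jog_arm([
  [10, 1, -0.5],
  [30, 1, -0.5],
  [50, 1, -0.5],
  [70, 1, -0.5],
  [72, 1, -0.5],
], claw=[10, 10, 10, 10, 10], roll=[0, 0, 0, 0, 0])

```text
time: 13.65
position: [0.5168, -0.2552, 0.1964]
tool_rot: [1.961, 0.467, -1.959]
ft_force: [-0.7, -0.1, -1.6]
grip_width: 0.222
```

Request:
jog_arm([
  [0, 0, 0],
  [0, 0, 0],
], claw=[10, 10], roll=[0, 0])

```text
time: 13.85
position: [0.5172, -0.2544, 0.1969]
tool_rot: [1.96, 0.468, -1.957]
ft_force: [-0.9, 0.9, -1.2]
grip_width: 0.23
```

Run:
```python
from h import *
to([.5183,-.2576,.18],116.7)
r,_=get_image("scene"); save("ret",cv2.resize(r[110:190,270:350],None,fx=7,fy=7,interpolation=cv2.INTER_CUBIC))
```

```text
shift [16.9  3.3  0.5] jaw -63.04 roll 0.2608165330640304 t 13.85 pos [ 0.5172 -0.2544  0.1969] f [-0.9  0.9 -1.2] grip 19.97562543864248 down [ 0.002 -0.001 -1.   ]
```

View pics/ret.png

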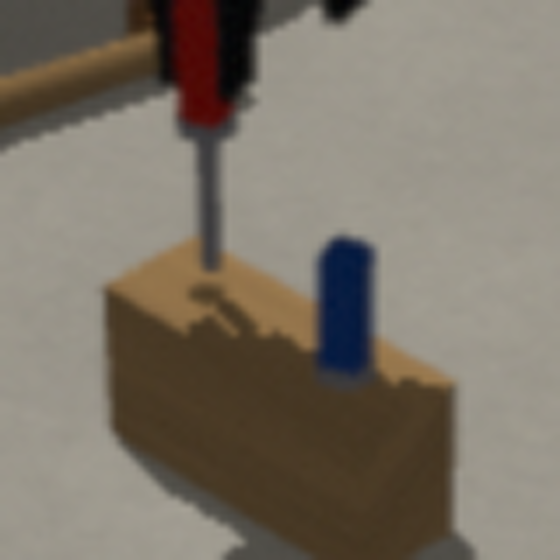

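The tip at (211,268) is about 2 mm image-right of being in line with the slot at (207,293). This agrees with the logged grasp position, so I'll shift and lower slowly.

Request:
jog_arm([
  [0, 3, 0],
  [2, 3, 0],
  [5, 3, 0],
  [7, 3, 0],
  [8, 3, 0],
], claw=[10, 10, 10, 10, 10], roll=[0, 0, 0, 0, 0])

```text
time: 14.4
position: [0.5186, -0.2574, 0.1889]
tool_rot: [1.961, 0.467, -1.957]
ft_force: [-0.2, 0.2, -1.2]
grip_width: 0.226
```

Request:
jog_arm([
  [1.5, 0, 0],
  [3, 0, 0],
  [4.5, 0, 0],
  [6, 0, 0],
  [7.5, 0, 0],
], claw=[10, 10, 10, 10, 10], roll=[0, 0, 0, 0, 0])

```text
time: 14.9
position: [0.5186, -0.2574, 0.1812]
tool_rot: [1.961, 0.467, -1.957]
ft_force: [-0.0, -0.5, -1.5]
grip_width: 0.227
```

Request:
jog_arm([
  [1.5, 0, 0],
  [3, 0, 0],
  [4.5, 0, 0],
  [6, 0, 0],
  [7.5, 0, 0],
], claw=[10, 10, 10, 10, 10], roll=[0, 0, 0, 0, 0])

```text
time: 15.4
position: [0.5186, -0.2575, 0.1737]
tool_rot: [1.961, 0.467, -1.957]
ft_force: [0.1, -0.6, -1.2]
grip_width: 0.226
```

The tip is about 9 mm inside the slot with no contact. I'll lower further.

Request:
jog_arm([
  [5, 0, 0],
  [12, 0, 0],
  [19, 0, 0],
  [26, 0, 0],
  [30, 0, 0],
], claw=[10, 10, 10, 10, 10], roll=[0, 0, 0, 0, 0])

```text
time: 15.9
position: [0.5182, -0.2573, 0.1425]
tool_rot: [1.96, 0.469, -1.959]
ft_force: [-0.3, 0.1, -1.2]
grip_width: 0.226
```

Request:
jog_arm([
  [6, 0, 0],
  [12, 0, 0],
  [18, 0, 0],
  [24, 0, 0],
  [28, 0, 0],
], claw=[10, 10, 10, 10, 10], roll=[0, 0, 0, 0, 0])

```text
time: 16.4
position: [0.518, -0.2572, 0.1138]
tool_rot: [1.96, 0.469, -1.959]
ft_force: [-0.0, -0.6, -1.6]
grip_width: 0.225
```

Request:
jog_arm([
  [1, 0, 0],
  [2, 0, 0],
  [3, 0, 0],
  [4, 0, 0],
  [5, 0, 0],
], claw=[10, 10, 10, 10, 10], roll=[0, 0, 0, 0, 0])

```text
time: 16.9
position: [0.5181, -0.2573, 0.1089]
tool_rot: [1.96, 0.469, -1.959]
ft_force: [-0.4, -0.4, -2.1]
grip_width: 0.23
```

Request:
jog_arm([
  [0.7, 0, 0],
  [1.4, 0, 0],
  [2, 0, 0],
  [2.2, 0, 0],
], claw=[10, 10, 10, 10], roll=[0, 0, 0, 0])

```text
time: 17.3
position: [0.5182, -0.2573, 0.1072]
tool_rot: [1.96, 0.468, -1.959]
ft_force: [-1.9, 0.9, 2.9]
grip_width: 0.229
```

The collar has met the wood at +2.9 N, at the same height as at the grasp. Releasing now.

Request:
jog_arm([
  [0, 0, 0],
  [0, 0, 0],
  [0, 0, 0],
  [0, 0, 0],
  [0, 0, 0],
], claw=[60, 60, 60, 60, 60], roll=[0, 0, 0, 0, 0])

```text
time: 17.8
position: [0.5182, -0.2573, 0.1071]
tool_rot: [1.96, 0.468, -1.959]
ft_force: [-0.0, -0.5, 0.7]
grip_width: 0.596
```

Request:
jog_arm([
  [0, 0, 0],
  [-15, 0, 0],
  [-40, 0, 0],
  [-80, 0, 0],
  [-120, 0, 0],
], claw=[60, 60, 60, 60, 60], roll=[0, 0, 0, 0, 0])

```text
time: 18.3
position: [0.5179, -0.257, 0.2293]
tool_rot: [1.96, 0.469, -1.959]
ft_force: [0.8, 0.0, 0.5]
grip_width: 0.691
```

Request:
jog_arm([
  [0, 20, 15],
  [0, 60, 50],
  [0, 80, 80],
  [0, 80, 80],
  [0, 80, 80],
], claw=[60, 60, 60, 60, 60], roll=[0, 0, 0, 0, 0])

```text
time: 18.8
position: [0.4823, -0.3656, 0.2302]
tool_rot: [1.962, 0.466, -1.959]
ft_force: [-0.2, 1.0, -0.4]
grip_width: 0.689
```

Run:
```python
from h import *
to([.5183,-.2576,.18],116.7)
T0=np.load("top.npz"); r,d=get_image("top"); s,_=get_image("scene")
P=pts("top",d.astype(float)); a=r.astype(int)
m=(a[...,0]>90)&(a[...,1]<70)&(a[...,2]<70); m[:215]=0;m[245:]=0;m[:,:375]=0;m[:,410:]=0
if m.any():print("red",np.argwhere(m).mean(0)[::-1],P[m].mean(0).round(4),"max z",P[m][:,2].max())
A=cv2.resize(s[110:195,265:345],(400,425),interpolation=cv2.INTER_CUBIC);B=cv2.resize(s[180:265,335:415],(400,425),interpolation=cv2.INTER_CUBIC)
save("end",np.hstack([A,B]))
```

```text
shift [ 50.2 -80.3 -80.8] jaw -63.21 roll 0.0851252334358037 t 18.8 pos [ 0.4823 -0.3656  0.2302] f [-0.2  1.  -0.4] grip 59.95862900193269 down [ 0.002 -0.001 -1.   ]
red [391.         224.66666667] [ 0.525  -0.2571  0.14  ] max z 0.15471803928248093
```

View pics/end.png

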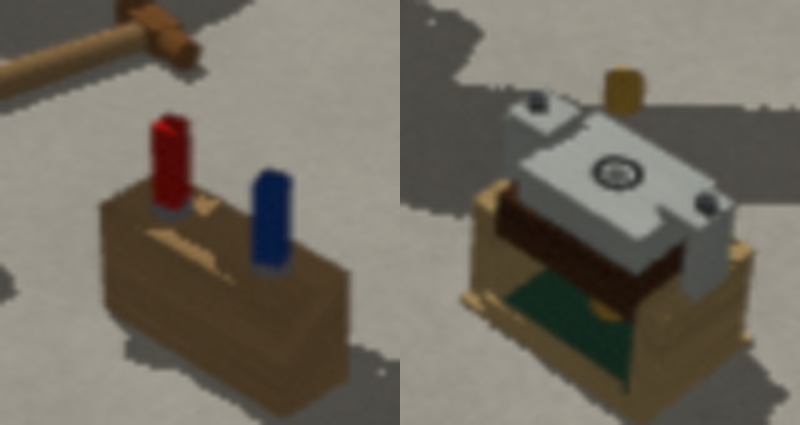

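The red rod hangs upright with its collar on the wood at (170,210). The blue rod is unmoved at (272,265), and the plug lies in the tray at (605,308). Handing in.

```bash
python3 -c "
from h import *
print(order.close_job())"
```

```text
the job is handed in; nothing more can be done
None
```

The brass plug is out of the block and in the tray. The red rod is back in its own slot, and I handed the job in at about 19 s on the clock; no verdict was reported.

- **Insertion:** the tip went into the bore first time, so no search was needed.
- **Push:** the highest force I read while pushing was about 12.5 N. It fell to zero with the tip about 53 mm below the plate top. I went on to about 60 mm, well short of the collar meeting the plate.
- **Rod return:** the collar touched the wood at about 3 N, at the same tool height as when I picked the rod up. I then let go and backed the gripper clear.

**Last checks:** in the final scene picture the rod stands upright with its collar on the wood, the plug lies in the tray, and the blue rod and spare plug look unmoved. I did not measure the other loose items again.

**Disagreements:**
- The two cameras differed by up to about 6 mm in y on the slot and the dogs' bolts. I relied on the logged grasp position instead.
- The final top-view fix of the red handle read about 6 mm off in x. Few pixels were visible in the gripper's shadow, so I gave it little weight and did not check it again.

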